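Swing the changeover link onto the green terminal

ROBOT

A 6-joint arm with a two-finger parallel gripper is mounted at the origin on the work surface. World frame = base frame: x ahead of the robot, y to its left, z up, the work surface at z = 0. Lengths are in m, angles in rad, forces in N, time in s.
With the tool pointing down it reaches from about 0.275 to 1 m from the base axis. Payload 8.4 kg.
Tool frame: the origin (TCP) lies on the centre line of the jaws, within the pads' length; the fingertips stand 17 mm ahead of it and the grasp point (between the pads) lies 2 mm behind it (bot.tcp_to_tips is the z of the fingertips in the tool frame, in m); z points along the fingers, y is the line along which they close (so a half turn about z gives the same grasp; the last joint's range is limited). The gripper opens to 85 mm and grips with 20 to 120 N. Pads are 22 mm wide; open, the fingers measure 114 mm over their backs; the gripper's body (76 mm by 85 mm) begins 54 mm behind the grasp point. The pads swing forward as they close: fully open they stand 13 mm farther back than shut.
Start: joints at [1.103, 0.353, 1.633, -0, 1.155, -0.002], TCP at [0.281, 0.558, 0.248] pointing down, gripper open.
Joint ranges: [-2.63, 2.63], [-0.92, 2.1], [0.06, 2.66], [-1.3, 4.44], [0, 2.69], [-3.02, 3.02]. Speed limits (rad/s): [2.22, 2.22, 2.79, 3.14, 3.14, 3.14].

INTERFACE

Orientations are given as a unit quaternion [x, y, z, w].
In Python, from workcell import bot, hand, kinematics, get_obs, vision, hand_in gives the robot as it stands. The module is installed in compiled form; this text tells all that it offers. Calls block until the motion is done:
- bot.reach(position, orientation): joint-space move of the TCP to a pose.
- bot.servo_line(position, ori=None, velocity=0.15): straight line of the TCP; ori=None keeps the orientation; velocity is the mean speed in m/s.
- bot.goto_joints(angles): joint-space move.
- hand.move_gripper(opening, strength=None): finger opening in m; strength is the grip in N (None keeps the last); returns when the fingers have stopped.
- bot.dwell(seconds).
- kinematics.solve_ik(position, orientation): joint angles nearest the present ones, or None.
- get_obs(): the state.
- vision.read_camera(name): name is "scene" or "top" or "wrist"; returns a dict with "frame" (384x512x3 uint8, red, green, blue), "intrinsics" (3x3 intrinsics, pixels), "dist" ([k1, k2, p1, p2, k3] as OpenCV has them; the pictures are not rectified), "view" (4x4, takes a point from world to camera coordinates). Camera axes: x right, y down, z forward; pixel columns grow to the right and rows downward; lengths in m; the calibration is good to about 2 mm. A picture is of the moment at which its call begins. There is no depth.
A pose or a line that the arm cannot do raises bot.IKError and nothing moves.
- hand_in(): hands the job in; it is judged then, once.
The state is a dict: "time_s": time; "joint_pos": joint angles; "joint_vel": joint speeds; "joint_efforts": joint torques, N m; "position": TCP position; "orientation": TCP orientation; "wrist_force": force on the tool from outside, world axes, zero at the start; "ft_torque": the same for the moment, N m; "gripper_width": finger opening in m; "grip_force": force on a finger pad.
Only numpy, scipy, OpenCV 4.12 (cv2) and the standard library are available. Lean on these libraries where they do the work, as an engineer would, in place of code of your own. Each camera call takes 0.05 s, during which the arm holds its last target. There are 200 camera calls.

TASK

On the white terminal board, swing the copper link about its loose pivot bolt by its black handle until the open slot in its head is fully home around the green-capped bolt, then let go. Keep the link well away from the red-capped bolt, and leave it lying flat on the board.

Things in the scene. Friction and masses are not known exactly. Their poses are not given: they have to be found in the camera images.
- link_handle (a point): Centre of the upright black handle (22 mm dia, 44 mm tall, 26 to 70 mm above the table) on the copper link: a bar 22 mm wide, 6 mm thick, 0.15-0.31 kg, lying on the white board (230 x 270 x 20 mm, fixed). x: level, along the bar from pivot to head; z up. Pivot: loose 10 mm bolt + dark nut, 75 mm along -x, 2 mm play; the link swings freely in the board's plane and stays where left.
- link_head (a point): Centre of the link's H-shaped head, 130 mm from the pivot, 55 mm beyond the handle along x, 23 mm above the table; axes as the handle's. 60 mm across, with an open slot in each side (+y and -y), 22 mm wide, 24 mm deep, 12 mm web between. A slot takes a bolt sideways as the link swings towards it; fully home, the web touches the bolt, its axis 11 mm from this centre.
- stud_green: The bolt to engage: upright, fixed, brass, 10 mm dia, with a green cap (22 mm dia, 32 to 44 mm above the table; brass tip to 50 mm) and a green disc at its foot; the link slides in under the cap. Origin: on its axis, at the board's upper face 20 mm above the table; z up. It stands 130 mm from the pivot's axis, on either side of the link.
- stud_red: The bolt to keep away from: the same as the green one but with red cap and disc, on the link's other side, also 130 mm from the pivot and 110 degrees round it from the green one. Origin as for the green one.

How it is judged:
By the outcome, as a careful person would: the job done as asked, in the order asked, and still so for the second after the job is handed in, with the robot touching nothing.
It also fails if it takes over 35 s, if anything falls off the work surface, if the arm or the gripper's body presses on something with over 40 N, if the wrist force passes 120 N, or if a joint passes its speed limit or range.

## Working session

There is one attempt and no reset: what is moved stays moved. The work goes in short steps, each a Python script; the robot and the scene stay as the last script left them, time stands still between calls to the robot, and variables do not carry over. Pictures are saved under pics/ and viewed, at most 10 in all, crops included, and the job is handed in when it is done.

```bash
mkdir -p pics
python3 - <<'E'
from workcell import *
import cv2,numpy as np,pickle
d={n:vision.read_camera(n) for n in("scene","top")}
pickle.dump(d,open('d0.pkl','wb'))
cv2.imwrite('pics/a.png',cv2.resize(np.vstack([d['top']['frame'],d['scene']['frame']])[:,:,::-1],(400,600)) if 0 else np.hstack([d['top']['frame'],d['scene']['frame']])[:,:,::-1][:, :, :].copy()[:, :1024] if 0 else cv2.resize(np.hstack([d['top']['frame'],d['scene']['frame']])[:,:,::-1],(800,300)))
cv2.imwrite('pics/top.png',d['top']['frame'][:,:,::-1])
print(get_obs()['time_s'],d['top']['dist'],d['top']['view'])
E
```

```text
0.1 [-0.15506483  0.          0.          0.          0.        ] [[ 0.00238451 -0.9999838   0.00516774  0.04571182]
 [-0.97688791 -0.00343393 -0.21372465  0.57359197]
 [ 0.21373893 -0.00453867 -0.97688027  0.63700934]
 [ 0.          0.          0.          1.        ]]
```

View pics/top.png

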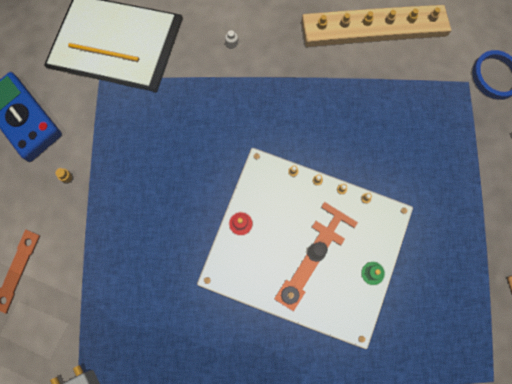

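View pics/a.png

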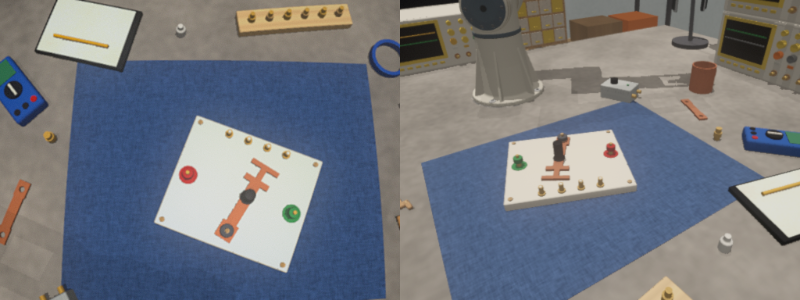

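The top view shows the green cap at about (373,272), red at (240,223), the pivot nut at (290,295), the handle top at (317,250) and the head at about (335,222). Next I'll turn these into positions.

```bash
cat > h.py <<'E'
import cv2,numpy as np
def ray(c,uv,z):
    V=c['view'];R,t=V[:3,:3],V[:3,3]
    p=cv2.undistortPoints(np.array([[uv]],float),np.array(c['intrinsics']),np.array(c['dist']))[0,0]
    d=R.T@np.array([p[0],p[1],1]);o=-R.T@t
    return o+d*(z-o[2])/d[2]
def blobs(c,kind,amin=30):
    h=cv2.cvtColor(c['frame'],cv2.COLOR_RGB2HSV);H,S,Vv=[h[...,i].astype(int) for i in range(3)]
    m={'green':(H>45)&(H<85)&(S>120),'red':((H<4)|(H>174))&(S>150)&(Vv>90),
       'dark':(Vv<85)&(S<110),'copper':(H>=4)&(H<16)&(S>110)&(Vv>110)}[kind]
    n,l,s,ce=cv2.connectedComponentsWithStats(m.astype(np.uint8))
    return [(s[i,4],ce[i].round(1),s[i,:4]) for i in range(1,n) if s[i,4]>=amin]
E
python3 - <<'E'
import pickle;from h import *
d=pickle.load(open('d0.pkl','rb'));c=d['top']
for k,z in(('green',.038),('red',.038),('dark',.07),('dark',.035),('copper',.026)):
    for a,ce,b in blobs(c,k):
        if 200<ce[0]<410 and 150<ce[1]<345: print(k,z,a,ce,b,ray(c,ce,z).round(4))
for n,uv,z in(('pivot',(290,295),.036),('handle top',(318,250),.07),('head',(334,222),.026)):print(n,ray(c,uv,z).round(4))
E
```

```text
green 0.038 171 [373.8 273.7] [363 263  21  21] [ 0.4672 -0.1232  0.038 ]
red 0.038 254 [240.3 223.1] [230 213  22  21] [0.5421 0.073  0.038 ]
dark 0.07 138 [315.2 252.3] [308 243  19  17] [ 0.4956 -0.0332  0.07  ]
dark 0.035 138 [315.2 252.3] [308 243  19  17] [ 0.4993 -0.0375  0.035 ]
copper 0.026 663 [331.5 226.5] [313 203  44  44] [ 0.5393 -0.0642  0.026 ]
copper 0.026 659 [298.3 280.4] [275 255  43  55] [ 0.4586 -0.0129  0.026 ]
pivot [4.371e-01 3.000e-04 3.600e-02]
handle top [ 0.4988 -0.0372  0.07  ]
head [ 0.5461 -0.0682  0.026 ]
```

```bash
cat >> h.py <<'E'
from scipy.spatial.transform import Rotation as Ro
def quat(a,flip=False):
    a=a+np.pi*flip
    c,s=np.cos(a),np.sin(a)
    return Ro.from_matrix(np.array([[c,s,0],[s,-c,0],[0,0,-1]])).as_quat()
E
python3 - <<'E'
from h import *;from workcell import *;import pickle
P=np.array([.437,0]);
for f in(0,1):
  for a in(-31.6,-72):
    a=np.radians(a);p=P+.075*np.array([np.cos(a),np.sin(a)])
    for z in(.055,.22):
      q=kinematics.solve_ik([*p,z],quat(a,f));print(f,z,None if q is None else np.round(q,2))
a=np.radians(-31.6);p=P+.075*np.array([np.cos(a),np.sin(a)])
best=min((0,1),key=lambda f:abs(kinematics.solve_ik([*p,.22],quat(a,f))[5]) )
print(best)
bot.reach([*p,.22],quat(a,best))
c=vision.read_camera('wrist');pickle.dump(c,open('w.pkl','wb'))
cv2.imwrite('pics/w.png',c['frame'][:,:,::-1]);print(get_obs()['time_s'],get_obs()['position'])
E
```

```text
0 0.055 [-0.08  0.45  2.03 -0.    0.66  2.04]
0 0.22 [-0.08  0.19  1.92 -0.    1.03  2.04]
0 0.055 [-0.16  0.41  2.11 -0.    0.62  2.67]
0 0.22 [-0.16  0.14  1.99 -0.    1.01  2.67]
1 0.055 [-0.08  0.45  2.03 -0.    0.66 -1.1 ]
1 0.22 [-0.08  0.19  1.92 -0.    1.03 -1.1 ]
1 0.055 [-0.16  0.41  2.11 -0.    0.62 -0.47]
1 0.22 [-0.16  0.14  1.99 -0.    1.01 -0.47]
1
2.425 [ 0.50110499 -0.03864608  0.22003416]
```

View pics/w.png

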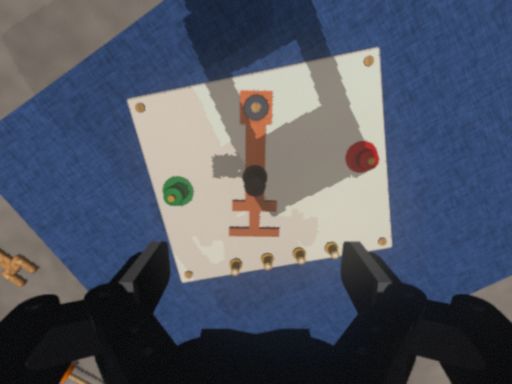

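The wrist view shows the nut at (256,107), handle top at (254,184), green tip at (171,199), red tip at (370,160), and the head centre at about (255,218).

Run:
```python
import pickle;from h import *
c=pickle.load(open('w.pkl','rb'))
for n,uv,z in(('pivot',(256,107),.036),('htop',(254.5,183),.07),('green',(171,199),.05),('red',(370,160),.05),('head',(254.5,218),.026)):print(n,ray(c,uv,z).round(4))
for k in('green','red'):print(k,[(a,ce,ray(c,ce,.034).round(4)) for a,ce,b in blobs(c,k,100)])
t=pickle.load(open('d0.pkl','rb'))['top']
for n,uv in(('green',(375,272)),('red',(240.5,222))):print(n,ray(t,uv,.05).round(4))
```

```text
pivot [ 4.396e-01 -2.000e-04  3.600e-02]
htop [ 0.4997 -0.0389  0.07  ]
green [ 0.4724 -0.1267  0.05  ]
red [0.5453 0.072  0.05  ]
head [ 0.5453 -0.067   0.026 ]
green [(np.int32(252), array([173. , 190.2]), array([ 0.4669, -0.1255,  0.034 ]))]
red [(np.int32(371), array([363.4, 152.5]), array([0.5398, 0.0735, 0.034 ]))]
green [ 0.4689 -0.1221  0.05  ]
red [0.5417 0.0724 0.05  ]
```

Run:
```python
from h import *;from workcell import *;import pickle
P=np.array([.438,0]);a0=np.radians(-31.6);h=np.array([.500,-.038])
bot.servo_line([*h,.053],quat(a0,1),.12)
hand.move_gripper(0.0,30)
o=get_obs();print(o['time_s'],o['gripper_width'],o['grip_force'],o['wrist_force'],o['position'])
assert o['gripper_width']>.015
f0=np.array(o['wrist_force']);r=np.hypot(*(h-P));a=np.arctan2(*(h-P)[::-1]);da=a0-a
def go(deg,v):
    b=np.radians(deg);p=P+r*np.array([np.cos(b),np.sin(b)])
    bot.servo_line([*p,.053],quat(b+da,1),v)
    o=get_obs();w=np.array(o['wrist_force'])-f0
    ft=w@[np.sin(b),-np.cos(b),0];fr=w@[np.cos(b),np.sin(b),0]   # ft<0... sense printed
    return o,ft,fr,w
for d in np.arange(-34,-68.1,-2.):
    o,ft,fr,w=go(d,.06)
    if np.linalg.norm(w)>25: print('stop',d,w);break
    if int(d)%6==0:print(d,round(ft,1),round(fr,1))
else:
  for d in np.arange(-68.5,-76,-.5):
    o,ft,fr,w=go(d,.03);print(d,round(ft,1),round(fr,1),w[2].round(1))
    if abs(ft)>10:break
print(o['time_s'],o['position'])
c={n:vision.read_camera(n) for n in('top','wrist')};pickle.dump(c,open('d1.pkl','wb'))
cv2.imwrite('pics/b.png',np.hstack([cv2.resize(c['top']['frame'][170:340,220:420],(450,382)),cv2.resize(c['wrist']['frame'],(340,382))])[:,:,::-1])
```

```text
4.5667 0.02133386319750344 29.230560064315796 [-1.24848292  0.53673094  3.72643237] [ 0.5000252  -0.03801655  0.05315642]
-36.0 -0.2 2.4
-42.0 -0.9 1.9
-48.0 -2.0 3.1
-54.0 -2.0 2.7
-60.0 -2.0 2.4
-66.0 -2.3 1.8
-68.5 -3.9 1.7 2.4
-69.0 -4.1 2.0 2.3
-69.5 -4.6 0.7 2.1
-70.0 -4.1 2.1 2.2
-70.5 -7.3 -0.1 -0.0
-71.0 -8.7 -0.7 -1.3
-71.5 -10.9 -1.3 -2.7
10.8167 [ 0.46271088 -0.06871495  0.05327423]
```

View pics/b.png

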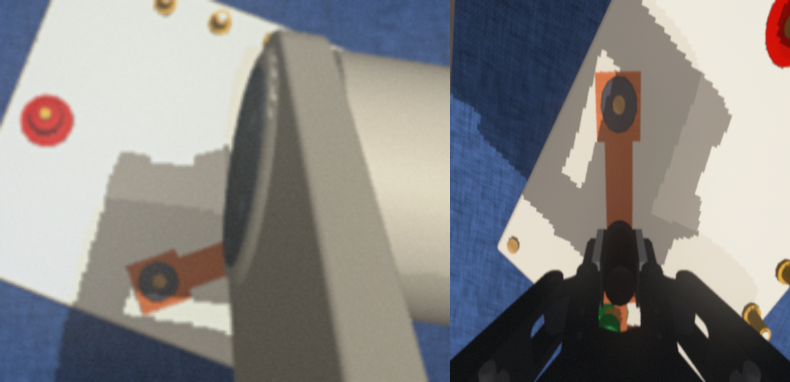

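Contact started at about -70.5° and the force is rising, close to the predicted home angle of -71.5°. I'll press a little firmer, release, lift and check.

Run:
```python
from h import *;from workcell import *;import pickle
P=np.array([.438,0]);h=np.array([.500,-.038]);r=np.hypot(*(h-P));da=np.radians(-31.6)-np.arctan2(*(h-P)[::-1])
f0=np.array([-1.25,.54,3.73])
for d in np.arange(-72,-75.1,-.5):
    b=np.radians(d);p=P+r*np.array([np.cos(b),np.sin(b)])
    bot.servo_line([*p,.053],quat(b+da,1),.03)
    w=np.array(get_obs()['wrist_force'])-f0;ft=w@[np.sin(b),-np.cos(b),0];print(d,ft.round(1),w.round(1))
    if abs(ft)>18:break
hand.move_gripper(.05)
bot.servo_line([*p,.2],None,.2)
w=vision.read_camera('wrist')
bot.reach([.40,.25,.3],quat(b+da,1))
c={'wrist':w,'top':vision.read_camera('top')};pickle.dump(c,open('d2.pkl','wb'))
cv2.imwrite('pics/c.png',np.hstack([cv2.resize(c['top']['frame'][190:340,230:410],(400,333)),cv2.resize(w['frame'],(400,333))])[:,:,::-1]);print(get_obs()['time_s'])
```

```text
-72.0 -11.4 [10.3  5.  -2.9]
-72.5 -12.6 [11.4  6.  -4.4]
-73.0 -14.6 [12.7  8.4 -4.7]
-73.5 -18.1 [15.3 12.1 -4.7]
14.575
```

View pics/c.png

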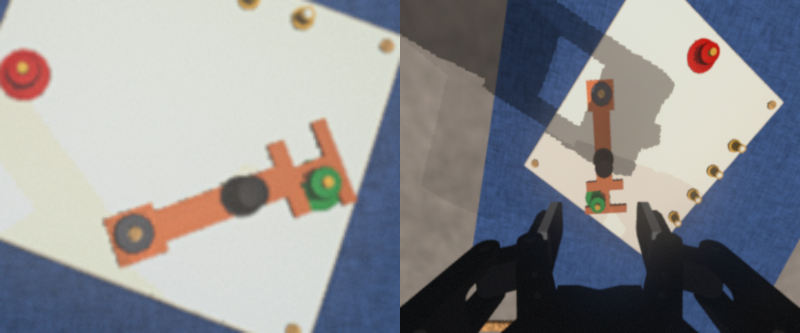

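The green bolt sits in the slot and the link lies flat. I'll check how deep it is numerically.

Run:
```python
import pickle;from h import *
d=pickle.load(open('d2.pkl','rb'));c=d['top'];w=d['wrist']
T=lambda u,v:(230+u/2.222,190+v/2.222);W=lambda u,v:(u*1.28,v*1.153)
def rep(n,cam,pv,ht,g,corn):
    P=ray(cam,pv,.036)[:2];H=ray(cam,ht,.07)[:2];G=ray(cam,g,.05)[:2]
    K=np.mean([ray(cam,k,.026)[:2] for k in corn],0)
    ang=lambda x:np.degrees(np.arctan2(*(x-P)[::-1])).round(2)
    print(n,P,H,G,K,'angles h,g,head',ang(H),ang(G),ang(K),'dist',[np.hypot(*(x-P)).round(4) for x in(H,G,K)])
rep('top',c,T(133,233),T(243,190),T(329,181),[T(318,121),T(350,203),T(275,145),T(300,215)])
big=lambda f,x,y,W_,H_:cv2.resize(f[y:y+H_,x:x+W_],(390,390),interpolation=cv2.INTER_CUBIC)
cv2.imwrite('pics/e.png',np.hstack([big(c['frame'],330,235,65,65),big(w['frame'],220,160,100,100)])[:,:,::-1])
```

```text
top [0.43731272 0.00048619] [ 0.46307164 -0.06644586] [ 0.46961431 -0.12661839] [ 0.47812065 -0.12054733] angles h,g,head -68.95 -75.74 -71.37 dist [np.float64(0.0717), np.float64(0.1311), np.float64(0.1277)]
```

View pics/e.png

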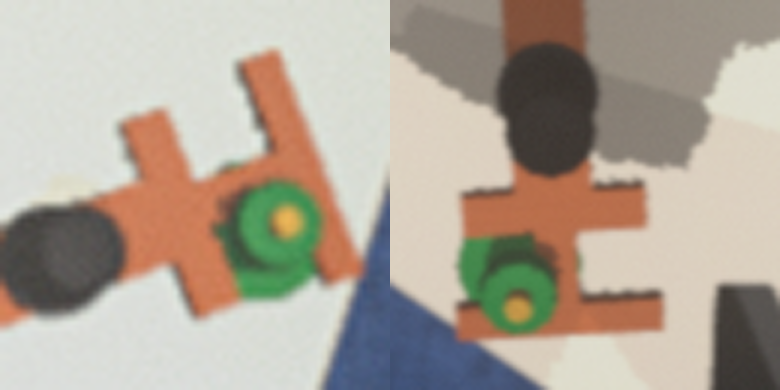

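Run:
```python
from h import *;from workcell import *;import pickle
d=pickle.load(open('d2.pkl','rb'));V=d['wrist']['view']
cam=-V[:3,:3].T@V[:3,3];b=np.radians(-73.5)
P=np.array([.438,0]);h=np.array([.500,-.038]);r=np.hypot(*(h-P));da=np.radians(-31.6)-np.arctan2(*(h-P)[::-1])
p=P+r*np.array([np.cos(b),np.sin(b)]);off=cam[:2]-p;print(cam,off,V[2,:3])
# place optical axis (not just camera) on the stud
g=np.array([.469,-.125]);t=g-off
bot.reach([*t,.16],quat(b+da,1))
w=vision.read_camera('wrist');pickle.dump(w,open('w3.pkl','wb'));V=w['view'];print(-V[:3,:3].T@V[:3,3],get_obs()['time_s'])
cv2.imwrite('pics/f.png',cv2.resize(w['frame'],(768,576),interpolation=cv2.INTER_CUBIC)[:,:,::-1])
```

```text
[ 0.43820731 -0.00237377  0.32497875] [-0.0204459   0.06735029] [ 0.0770968  -0.26736028 -0.96050745]
[ 0.46982366 -0.12445138  0.2861243 ] 16.35
```

View pics/f.png

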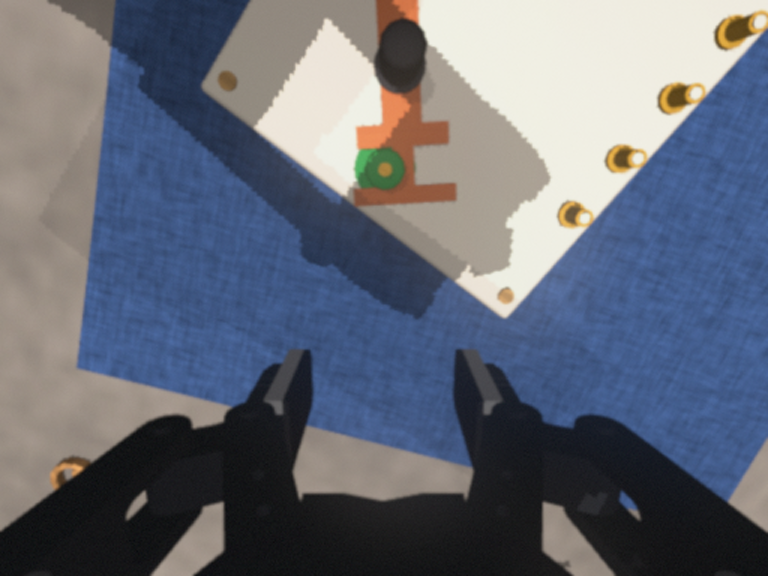

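The offset reads about 12 mm against 11 mm when home, so it may be 1 mm short. I'll nudge the handle with closed fingers, which removes any disturbance from releasing.

Run:
```python
from h import *;from workcell import *;import pickle
b=np.radians(-71.5);P=np.array([.438,0]);u=np.array([np.cos(b),np.sin(b)]);n=np.array([-np.sin(b),np.cos(b)]) # n: away from green
H=P+.075*u;q=quat(b,1)
hand.move_gripper(0.0,30)
at=lambda s,z:[*(H+s*n),z]
bot.reach(at(.045,.13),q);bot.servo_line(at(.045,.053),q,.15)
f0=np.array(get_obs()['wrist_force']);s=.031
bot.servo_line(at(s,.053),q,.1)
while s>.017:
    s-=.001;bot.servo_line(at(s,.053),q,.03)
    f=(np.array(get_obs()['wrist_force'])-f0)@[*n,0];print(round(s,4),f.round(1))
    if f>16:break
bot.servo_line(at(s+.02,.053),q,.1);bot.servo_line(at(s+.02,.16),q,.25)
g=np.array([.469,-.125]);bot.reach([*(g-[-.0204,.0674]),.16],quat(np.radians(-73.6),1))
w=vision.read_camera('wrist');pickle.dump(w,open('w4.pkl','wb'));print(get_obs()['time_s'])
w3=pickle.load(open('w3.pkl','rb'))
big=lambda f:cv2.resize(f[70:150,225:315],(399,355),interpolation=cv2.INTER_CUBIC)
cv2.imwrite('pics/g.png',np.hstack([big(w3['frame']),big(w['frame'])])[:,:,::-1])
```

```text
0.03 -0.9
0.029 -0.9
0.028 0.4
0.027 -0.3
0.026 0.6
0.025 4.7
0.024 6.9
0.023 7.1
0.022 9.2
0.021 12.4
0.02 14.4
0.019 16.2
23.0333
```

View pics/g.png

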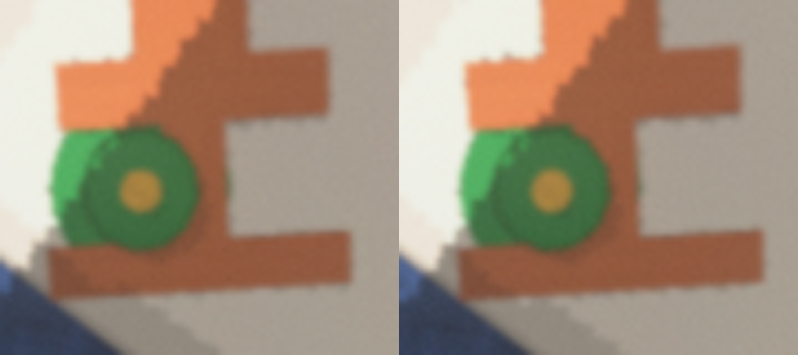

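The link did not shift under a 16 N push (the tip-to-web distance is the same before and after), so the slot is fully home. Handing in.

```bash
python3 -c "
from workcell import *
print(hand_in())"
```

```text
the job is handed in; nothing more can be done
None
```

The job is handed in at about 23 s of robot time: the link's slot is fully home around the green-capped bolt and it lies flat on the board, swung away from the red bolt, with the gripper clear.

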